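# Lock the tube mixer's drive shaft

### The job

One of the two small tube-mixer drives has a hex key standing in the set screw of its collar. Turn that drive's shaft by the fin on its top until the shaft's flat, which lies below the fin's long tapered end, faces the set screw squarely; then tighten the screw by swinging the hex key clockwise (as seen looking at the screw from the key's side) as far as it goes. Let go of both.

Things in the scene. Friction and masses are not known exactly. Their poses are not given: they have to be found in the camera images.
- fin_grip (a point): Centre of the dark upright steel fin on top of the shaft, on the vertical shaft axis, 130 mm up. Fin: 12 mm thick, z 112 to 142 mm; blunt end 18 mm, long tapered end 26 mm from the axis. x axis: level, to the tapered end, as the flat of the 28 mm D-shaft below faces; z up. Below: collar 52 mm wide up to z 58 mm, fixed grey housing 94 x 100 x 30 mm. An identical drive has no key: leave it.
- shaft (a joint): Shaft angle (rad): 0 when its flat and the fin's tapered end face the set screw, positive counter-clockwise seen from above. Starts at 0.6 to 1.3. Friction (0.08 N m) holds it where it is left; stops at -1.6 and 1.6.
- key_end (a point): Free end of the L-shaped hex key (8 mm round bar). Its short arm lies level on the screw axis, 45 mm above the table; its long arm, square to that and 84 mm from the shaft axis, ends 70 mm from the screw axis (z 115 mm if upright). x axis: level, along the screw from the key to the shaft; z: along the long arm to its free end. Push the long arm sideways.
- key (a joint): Hex key angle about the screw (rad): 0 with the long arm upright, positive clockwise seen from the key's side looking at the collar (top to the right; right-handed about key_end's x). Starts loose, leaning left, at -0.8 to -0.6; tight at its stop, 0.65. Friction 0.12 N m (about 3 N at the arm); stays where it is left.

How it is judged:
On the way, in this order (a step that is already met when the one before it is completed fails the run):
1. the shaft's flat faces the set screw (within 0.2 rad) while the key is still loose (value of joint shaft between -0.2 and 0.2 rad and value of joint key below 0 rad), for 0.2 s.
2. the hex key is swung clockwise to its stop (beyond 0.45 rad) (value of joint key above 0.45 rad), for 0.2 s.
At the end, for the whole second after the job is handed in: The shaft's flat faces the set screw within 0.2 rad (about 11 degrees) and the hex key stands swung clockwise to within 0.2 rad of its stop (joint beyond 0.45 rad) (value of joint shaft between -0.2 and 0.2 rad and value of joint key above 0.45 rad); the robot touches nothing.
It also fails if it takes over 48 s, if anything falls off the work surface, if the arm or the gripper's body presses on something with over 40 N, if the wrist force passes 120 N, or if a joint passes its speed limit or range.

### The arm

A 6-joint arm with a two-finger parallel gripper is mounted at the origin on the work surface; the furniture and walls round the work are solid. World frame = base frame: x ahead of the robot, y to its left, z up, the work surface at z = 0. Lengths are in m, angles in rad, forces in N, time in s.
With the tool pointing down it reaches from about 0.375 to 0.9 m from the base axis. Payload 3.1 kg.
Tool frame: the origin (TCP) lies at the very end of the fingers, on their centre line; the grasp point (between the pads) lies 19 mm behind it (manip.tcp_to_grasp is the distance from the TCP to the grasp point, in m); z points along the fingers, y is the line along which they close (so a half turn about z gives the same grasp; the last joint's range is limited). The gripper opens to 85 mm and grips with 20 to 120 N. Pads are 22 mm wide; open, the fingers measure 114 mm over their backs; the gripper's body (76 mm by 85 mm) begins 54 mm behind the grasp point. The pads swing forward as they close: fully open they stand 13 mm farther back than shut.
Start: joints at [0.932, 0.527, 1.433, -0, 1.181, -0.178], TCP at [0.277, 0.56, 0.231] pointing down, gripper open.
Joint ranges: [-3.08, 3.08], [-0.75, 2.2], [0.22, 2.44], [-1.43, 4.57], [0, 2.65], [-2.85, 2.85]. Speed limits (rad/s): [2.79, 2.79, 3.14, 3.14, 3.14, 3.14].

### API

Orientations are given as a unit quaternion [x, y, z, w].
In Python, from station import manip gives the robot as it stands. The module is installed in compiled form; this text tells all that it offers.
- The arm moves only by the tool step_arm, never from a script. Its argument "commands" is one flat list of numbers, 6 for each row, row after row: the shift along the tool's x, y, z in m, then the turn, a rotation vector about the tool's x, y, z in degrees. A call has exactly 10 rows; each row is the pose to reach, as a shift and turn from the pose commanded when the call began, along the tool's axes at that moment; what a row does not reach only later rows make up. A row lasts 1/10 s, in which the tool goes at most 50 mm and 8.59 degrees, less where a joint would pass 70% of its speed; a pose out of reach is approached as far as the arm can. A call with a gripper value outside its range is refused whole. "jaw" is the opening in per cent of the stroke, from 0 (shut) to 100 (fully open), set as the call begins (left out, the last holds). The fingers move at their own pace and stop on an object; "grip_force" is the grip in N (left out, the last holds). Time passes only in rows, so rows that repeat a pose let the fingers close, or fill a call up. It gives the time, the measured TCP pose, the force, the opening and the grip force at its end, in the units of the state.
- manip.sense(): the state, without advancing time (a new reading comes with each control period).
- manip.snapshot(name): name is "scene" or "top" or "wrist"; returns a dict with "pixels" (480x640x3 uint8, blue, green, red), "fx", "fy", "cx", "cy" (pixels), "R" (3x3) and "t" (3): a world point X has camera coordinates R X + t; the wrist camera has in their place "mount" (4x4, takes a point from camera to tool coordinates, whose origin is the TCP and whose axes are the flange's). Camera axes: x right, y down, z forward; pixel columns grow to the right and rows downward; lengths in m; the calibration is good to about 2 mm. A picture is of the moment at which its call begins: read the wrist's pose just before it. There is no depth.
- manip.sign_off(): hands the job in; it is judged then, once.
The state is a dict: "t": time; "q": joint angles; "qd": joint speeds; "tau": joint torques, N m; "tcp_pos": TCP position; "tool_rot": TCP orientation; "force": force on the tool from outside, world axes, zero at the start; "ft_torque": the same for the moment, N m; "finger_gap": opening from 0.0 (shut) to 1.0 (fully open); "gripper_force": force on a finger pad.
Only numpy, scipy, OpenCV 4.12 (cv2) and the standard library are available. Lean on these libraries where they do the work, as an engineer would, in place of code of your own. Each camera call takes 0.05 s, during which the arm holds its last target. There are 200 camera calls.

## Working session

There is one attempt and no reset: what is moved stays moved. The work goes in short steps, Python scripts to look and compute and a tool call to move; the robot and the scene stay as the last step left them, time stands still between calls to the robot, and variables do not carry over. Pictures are saved under pics/ and viewed, at most 10 in all, crops included, and the job is handed in when it is done.

Besides the shell and the picture viewer there is one more tool, called as a command line: name --argument value ..., lists and objects as JSON in quotes. step_arm: Moves the arm, as the interface text tells. Its arguments: {"type":"object","properties":{"commands":{"type":"array","items":{"type":"number"}},"jaw":{"type":"number"},"grip_force":{"type":"number"}},"required":["commands"]}

```bash
mkdir -p pics; python3 - <<'E'
from station import manip
import cv2,numpy as np,pickle
s=manip.sense();print(s['t'],s['tcp_pos'],s['tool_rot'],s['force'],s['finger_gap'])
d={}
for n in('scene','top'):
    p=manip.snapshot(n);d[n]=p;cv2.imwrite(f'pics/{n}0.png',p['pixels']);print(n,p['fx'],p['cx'],p['cy'],p['R'],p['t'])
pickle.dump(d,open('d0.pkl','wb'))
E
```

```text
0.0 [0.27691191 0.5595063  0.23032536] [ 2.27906645e-01  9.73682375e-01 -1.00610697e-03 -4.26383366e-04] [0.0125775  0.31354404 0.61088154] 0.9994650329498338
scene 616.0306902502005 315.40341069689214 235.426025417029 [[ 0.60067353  0.799277   -0.01864386]
 [ 0.38437674 -0.30915776 -0.86987126]
 [-0.70103198  0.51534237 -0.49292637]] [-0.50221556 -0.00623212  1.08150966]
top 610.3409285442123 313.140590272805 247.02776818779782 [[ 0.00311913 -0.99999367 -0.0017091 ]
 [-0.99732725 -0.00298604 -0.07300301]
 [ 0.07299744  0.00193224 -0.99733026]] [0.28100136 0.44886359 0.93000782]
```

View pics/scene0.png

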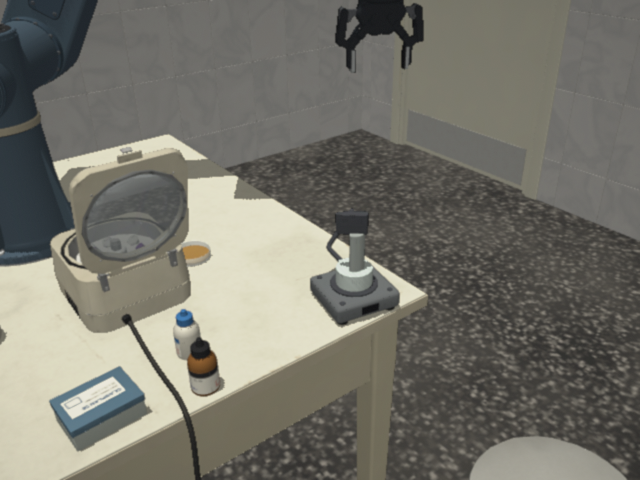

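View pics/top0.png

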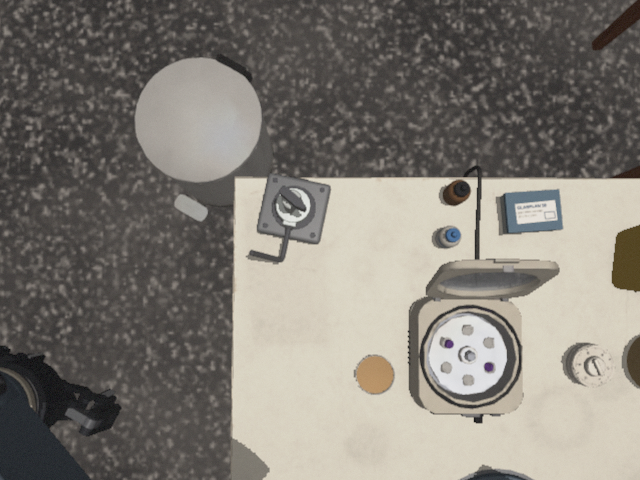

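The scene view shows the keyed drive at about (355,280). In the top view the same drive is at about (293,208), with its key bending at about (282,258) and the free end at about (250,254). I'll enlarge both.

```bash
python3 - <<'E'
import cv2,numpy as np,pickle
d=pickle.load(open('d0.pkl','rb'))
a=d['top']['pixels'][165:275,235:345];b=d['scene']['pixels'][200:330,300:410]
a=cv2.resize(a,(440,440),interpolation=cv2.INTER_CUBIC);b=cv2.resize(b,(355,440*1*1),interpolation=cv2.INTER_CUBIC)
b=cv2.resize(d['scene']['pixels'][205:325,305:395],(330,440),interpolation=cv2.INTER_CUBIC)
cv2.imwrite('pics/c1.png',np.hstack([a,b]))
E
```

```text
(no output)
```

View pics/c1.png

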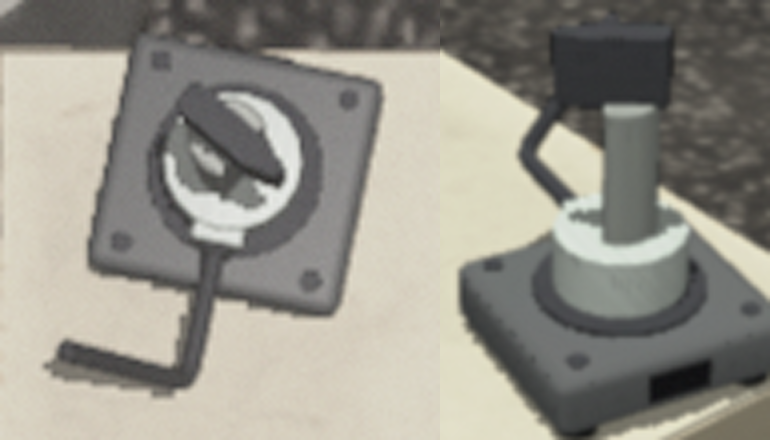

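The crop shows the fin from its blunt end at about (190,100) to its tapered tip at about (280,180). The key's elbow is at about (185,380), its free end at about (62,350), and the housing corners are clear.

```bash
cat > h.py <<'E'
import numpy as np,pickle
def cast(p,uv,z):
    r=np.array([(uv[0]-p['cx'])/p['fx'],(uv[1]-p['cy'])/p['fy'],1.]);R=np.array(p['R']);t=np.array(p['t'])
    o=-R.T@t;d=R.T@r;return o+d*(z-o[2])/d[2]
E
python3 - <<'E'
from h import *
d=pickle.load(open('d0.pkl','rb'));p=d['top']
c=lambda u,v,z:cast(p,(235+u/4,165+v/4),z)
H=[c(u,v,.03) for u,v in((140,40),(382,82),(335,312),(92,268))]
C=sum(H)/4;print('housing',C,[np.linalg.norm(H[i]-H[i-1]) for i in range(4)])
e1=(H[3]+H[2]-H[0]-H[1]);print('scr dir(housing)',np.degrees(np.arctan2(e1[1],e1[0])))
e2=(H[3]+H[0]-H[2]-H[1]);print('left dir',np.degrees(np.arctan2(e2[1],e2[0])))
E0=c(187,380,.045);N=c(215,245,.045);print('elbow',E0,np.linalg.norm(E0-C),'nut',N)
for a in(N,C):
  v=E0-a;print('dir',np.degrees(np.arctan2(v[1],v[0])))
for ang in(.6,.7,.8): 
  K=c(62,350,.045+.07*np.cos(ang));print('end',K,np.linalg.norm((K-E0)[:2]),.07*np.sin(ang))
T=c(281,182,.142);B=c(185,92,.142);v=T-B;print('fin',T,B,np.linalg.norm(v),np.degrees(np.arctan2(v[1],v[0])),B+v/np.linalg.norm(v)*.018)
E
```

```text
housing [0.50586346 0.31145678 0.03      ] [np.float64(0.09012158878481373), np.float64(0.0947176466511007), np.float64(0.09068589191140357), np.float64(0.09458705050263314)]
scr dir(housing) 168.66477436422772
left dir 80.04470026858196
elbow [0.42624664 0.3294123  0.045     ] 0.08298335824521483 nut [0.47724011 0.31920356 0.045     ]
dir 168.67922345785453
dir 167.29103759380655
end [0.43370427 0.37043254 0.10277349] 0.04169264283516669 0.03952497313765248
end [0.43397475 0.37087617 0.09853895] 0.0421779209484569 0.045095238106638375
end [0.43427941 0.37137586 0.09376947] 0.0427254699686919 0.0502149263629666
fin [0.488278   0.29294404 0.142     ] [0.51888293 0.32558473 0.142     ] 0.044744573198149215 -133.1563911356802 [0.50657107 0.31245392 0.142     ]
```

step_arm --commands '[-0.0315,-0.012,0.002,0,0,-7.3,-0.063,-0.024,0.004,0,0,-14.6,-0.0945,-0.036,0.006,0,0,-21.9,-0.126,-0.048,0.008,0,0,-29.2,-0.1575,-0.06,0.01,0,0,-36.5,-0.189,-0.072,0.012,0,0,-43.8,-0.2205,-0.084,0.014,0,0,-51.1,-0.252,-0.096,0.016,0,0,-58.4,-0.2835,-0.108,0.018,0,0,-65.7,-0.315,-0.12,0.02,0,0,-73]' --jaw 100

```text
t: 1.1
tcp_pos: [0.5068, 0.3115, 0.2108]
tool_rot: [-0.398, 0.917, 0.0, -0.001]
force: [0.8, 0.3, 0.5]
finger_gap: 0.999
gripper_force: 0.0
```

```bash
python3 - <<'E'
from station import manip
import cv2,numpy as np
from scipy.spatial.transform import Rotation as Ro
s=manip.sense();p=manip.snapshot('wrist');cv2.imwrite('pics/w1.png',p['pixels'])
R=Ro.from_quat(s['tool_rot']).as_matrix();print(s['t'],s['tcp_pos'],s['q'],s['force'],'ydir',np.degrees(np.arctan2(R[1,1],R[0,1])),R[:,2])
M=np.array(p['mount']);print(M)
W=np.eye(4);W[:3,:3]=R;W[:3,3]=s['tcp_pos'];I=np.linalg.inv(W@M)
import pickle;q={k:p[k] for k in('fx','fy','cx','cy')};q['R']=I[:3,:3];q['t']=I[:3,3];q['pixels']=p['pixels'];pickle.dump(q,open('w1.pkl','wb'))
E
```

```text
1.1 [0.50683531 0.31151931 0.21077338] [ 3.63394713e-01  5.11157549e-01  1.53113346e+00  8.11594116e-05
  1.10035139e+00 -2.02691147e+00] [0.79019814 0.30296532 0.47595937] ydir 136.95233231839742 [-1.00690455e-03 -3.05512010e-04 -9.99999446e-01]
[[-7.67916689e-04 -9.51550719e-01 -3.07490877e-01  7.83615293e-02]
 [ 9.99999611e-01 -8.64119110e-04  1.76710185e-04  3.92955049e-04]
 [-4.33857447e-04 -3.07490622e-01  9.51551012e-01 -1.42449828e-01]
 [ 0.00000000e+00  0.00000000e+00  0.00000000e+00  1.00000000e+00]]
```

View pics/w1.png

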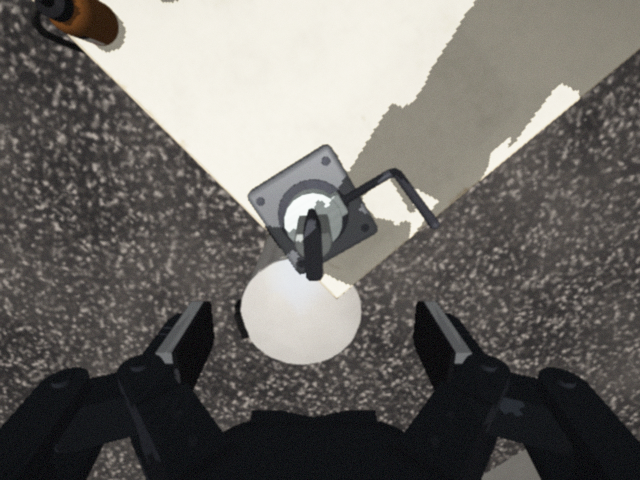

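The wrist view shows the fin upright between the fingers, from its tapered tip at about (311,211) to its blunt end at about (315,279). The key's elbow is at about (393,171) and its free end at about (436,226).

```bash
python3 - <<'E'
from h import *
p=pickle.load(open('w1.pkl','rb'))
T=cast(p,(311,211),.142);B=cast(p,(315,279),.142);v=T-B;print('fin',T,B,np.linalg.norm(v),np.degrees(np.arctan2(v[1],v[0])),B+v/np.linalg.norm(v)*.018)
E=cast(p,(393,171),.045);print('elbow',E)
for a in(.6,.7,.8):
  K=cast(p,(437,227),.045+.07*np.cos(a));print(a,K,np.linalg.norm((K-E)[:2]),.07*np.sin(a))
H=[cast(p,u,.03) for u in((247,193),(330,145),(377,230))];print([np.linalg.norm(H[i]-H[i-1]) for i in (1,2)],(H[0]+H[2])/2)
v=E-(H[0]+H[2])/2;print(np.degrees(np.arctan2(v[1],v[0])))
E
```

```text
fin [0.48905374 0.29115646 0.142     ] [0.51887758 0.32679642 0.142     ] 0.04647222236691922 -129.9228951160372 [0.50732597 0.31299206 0.142     ]
elbow [0.42820114 0.33090492 0.045     ]
0.6 [0.43506353 0.3715998  0.10277349] 0.04126942291059644 0.03952497313765248
0.7 [0.43475695 0.37357802 0.09853895] 0.04317373839557277 0.045095238106638375
0.8 [0.43441163 0.37580615 0.09376947] 0.04532868784655955 0.0502149263629666
[np.float64(0.08879099519735671), np.float64(0.09269080592236786)] [0.50713784 0.31250549 0.03      ]
166.8791462636714
```

step_arm --commands '[0,0,0.016,0,0,0,0,0,0.032,0,0,0,0,0,0.048,0,0,0,0,0,0.062,0,0,0,0,0,0.074,0,0,0,0,0,0.084,0,0,0,0,0,0.09,0,0,0,0,0,0.094,0,0,0,0,0,0.096,0,0,0,0,0,0.096,0,0,0]'

```text
t: 2.15
tcp_pos: [0.5065, 0.3128, 0.1154]
tool_rot: [-0.396, 0.918, -0.0, 0.0]
force: [-0.2, 0.1, 0.6]
finger_gap: 0.999
gripper_force: 0.0
```

step_arm --commands '[0,0,0,0,0,0,0,0,0,0,0,0,0,0,0,0,0,0,0,0,0,0,0,0,0,0,0,0,0,0,0,0,0,0,0,0,0,0,0,0,0,0,0,0,0,0,0,0,0,0,0,0,0,0,0,0,0,0,0,0]' --jaw 0 --grip_force 30

```text
t: 3.15
tcp_pos: [0.5072, 0.3117, 0.1156]
tool_rot: [-0.396, 0.918, -0.001, 0.0]
force: [1.6, -4.8, 1.8]
finger_gap: 0.137
gripper_force: 33.3
```

step_arm --commands '[0,0,0,0,0,6.5,0,0,0,0,0,13,0,0,0,0,0,19.5,0,0,0,0,0,26,0,0,0,0,0,32.5,0,0,0,0,0,39,0,0,0,0,0,45.5,0,0,0,0,0,52,0,0,0,0,0,58.5,0,0,0,0,0,58.5]'

```text
t: 4.15
tcp_pos: [0.5064, 0.314, 0.1156]
tool_rot: [0.104, 0.995, 0.001, 0.0]
force: [-0.5, 4.1, 1.0]
finger_gap: 0.13
gripper_force: 33.3
```

step_arm --commands '[0,0,0,0,0,0,0,0,0,0,0,0,0,0,0,0,0,0,0,0,0,0,0,0,0,0,0,0,0,0,0,0,0,0,0,0,0,0,0,0,0,0,0,0,0,0,0,0,0,0,0,0,0,0,0,0,0,0,0,0]' --jaw 60

```text
t: 5.15
tcp_pos: [0.5064, 0.3128, 0.1153]
tool_rot: [0.103, 0.995, 0.0, 0.0]
force: [1.2, 0.2, -0.4]
finger_gap: 0.597
gripper_force: 0.0
```

step_arm --commands '[0,0,-0.01,0,0,0,0,0,-0.025,0,0,0,0,0,-0.045,0,0,0,0,0,-0.065,0,0,0,0,0,-0.085,0,0,0,0,0,-0.095,0,0,0,0,0,-0.1,0,0,0,0,0,-0.1,0,0,0,0,0,-0.1,0,0,0,0,0,-0.1,0,0,0]'

```text
t: 6.15
tcp_pos: [0.5057, 0.3125, 0.2142]
tool_rot: [0.103, 0.995, -0.001, -0.001]
force: [0.5, -0.9, -0.7]
finger_gap: 0.6
gripper_force: 0.0
```

```bash
cat >> h.py <<'E'
def wrist(name):
    from station import manip
    import cv2
    from scipy.spatial.transform import Rotation as Ro
    s=manip.sense();p=manip.snapshot('wrist');cv2.imwrite(f'pics/{name}.png',p['pixels'])
    W=np.eye(4);W[:3,:3]=Ro.from_quat(s['tool_rot']).as_matrix();W[:3,3]=s['tcp_pos'];I=np.linalg.inv(W@np.array(p['mount']))
    q={k:p[k] for k in('fx','fy','cx','cy')};q['R']=I[:3,:3];q['t']=I[:3,3];pickle.dump(q,open(name+'.pkl','wb'));print(s['t'],s['tcp_pos'],s['tool_rot'],s['force'])
E
python3 -c "
from h import *;wrist('w2')"
```

```text
6.15 [0.50573768 0.31248553 0.21423452] [ 1.03198356e-01  9.94660177e-01 -5.06495562e-04 -9.87421005e-04] [ 0.48474716 -0.89129023 -0.71557183]
```

View pics/w2.png

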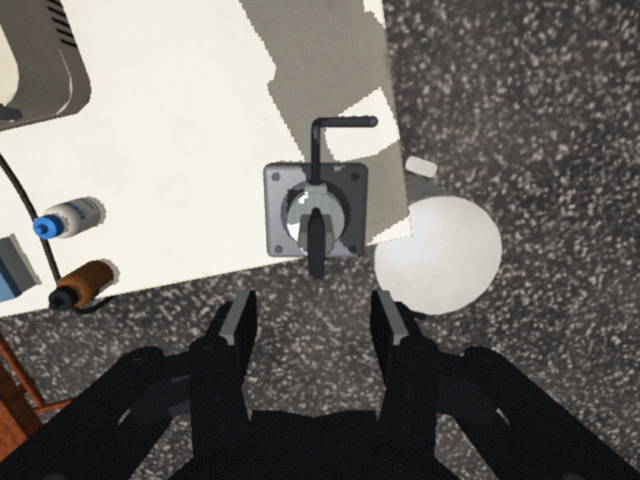

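The fin, now from (316,210) to (317,278), lines up with the key's short arm at column 316. The key is still leaning left, with its free end at (375,121). Next I'll shut the fingers and go to the left of the key.

step_arm --commands '[0.012,0.012,0,0,0,0,0.03,0.03,0,0,0,0,0.05,0.05,0,0,0,0,0.07,0.068,0,0,0,0,0.082,0.08,0,0,0,0,0.086,0.085,0.01,0,0,0,0.086,0.085,0.02,0,0,0,0.086,0.085,0.035,0,0,0,0.086,0.085,0.05,0,0,0,0.086,0.085,0.06,0,0,0]' --jaw 0

```text
t: 7.2
tcp_pos: [0.4395, 0.4121, 0.1531]
tool_rot: [0.104, 0.995, -0.001, -0.001]
force: [-0.7, 0.1, 0.1]
finger_gap: -0.001
gripper_force: 0.0
```

step_arm --commands '[0,0,0.01,0,0,0,0,0,0.02,0,0,0,0,0,0.03,0,0,0,0,0,0.04,0,0,0,0,0,0.05,0,0,0,0,0,0.06,0,0,0,0,0,0.07,0,0,0,0,0,0.076,0,0,0,0,0,0.079,0,0,0,0,0,0.079,0,0,0]'

```text
t: 8.2
tcp_pos: [0.4395, 0.4135, 0.0759]
tool_rot: [0.103, 0.995, -0.0, -0.0]
force: [-0.2, -0.7, 0.1]
finger_gap: 0.006
gripper_force: 0.0
```

step_arm --commands '[0,-0.006,0,0,0,0,0,-0.013,0,0,0,0,0,-0.02,0,0,0,0,0,-0.027,0,0,0,0,0,-0.034,0,0,0,0,0,-0.041,0,0,0,0,0,-0.048,0,0,0,0,0,-0.055,0,0,0,0,0,-0.062,0,0,0,0,0,-0.066,0,0,0]'

```text
validation failed for argument at $.co...
```

step_arm --commands '[0,-0.002,0,0,0,0,0,-0.005,0,0,0,0,0,-0.008,0,0,0,0,0,-0.01,0,0,0,0,0,-0.012,0,0,0,0,0,-0.014,0,0,0,0,0,-0.016,0,0,0,0,0,-0.018,0,0,0,0,0,-0.02,0,0,0,0,0,-0.02,0,0,0]'

```text
validation failed for argument at $.co...
```

Both calls were refused at validation. I'll check that nothing moved before I send them again.

```bash
python3 -c "
from station import manip;s=manip.sense();print(s['t'],s['tcp_pos'],s['force'])"
```

```text
8.2 [0.43945268 0.41352811 0.07586231] [-0.19534206 -0.74275878  0.12325847]
```

step_arm --commands '[0,-0.006,0,0,0,0,0,-0.013,0,0,0,0,0,-0.02,0,0,0,0,0,-0.027,0,0,0,0,0,-0.034,0,0,0,0,0,-0.041,0,0,0,0,0,-0.048,0,0,0,0,0,-0.055,0,0,0,0,0,-0.062,0,0,0,0,0,-0.066,0,0,0,0]'

```text
t: 9.2
tcp_pos: [0.4256, 0.3479, 0.0762]
tool_rot: [0.103, 0.995, -0.0, -0.0]
force: [1.5, 2.0, 1.3]
finger_gap: 0.001
gripper_force: 1.2
```

Nothing had moved: the lists were one number short. The key is now being pushed, so I'll go on gently.

step_arm --commands '[0,-0.002,0,0,0,0,0,-0.005,0,0,0,0,0,-0.008,0,0,0,0,0,-0.01,0,0,0,0,0,-0.012,0,0,0,0,0,-0.014,0,0,0,0,0,-0.016,0,0,0,0,0,-0.018,0,0,0,0,0,-0.018,0,0,0,0,0,-0.018,0,0,0,0]'

```text
t: 10.2
tcp_pos: [0.4222, 0.3311, 0.0763]
tool_rot: [0.103, 0.995, -0.0, -0.0]
force: [1.5, 2.4, -0.6]
finger_gap: -0.001
gripper_force: 0.8
```

```bash
python3 - <<'E'
from h import *;wrist('w3')
from station import manip
import cv2
t=manip.snapshot('top')['pixels'][165:275,235:345];s=manip.snapshot('scene')['pixels'][195:325,295:395]
w=cv2.imread('pics/w3.png')
cv2.imwrite('pics/c3.png',np.hstack([cv2.resize(w,(400,300)),cv2.resize(s,(230,300),interpolation=2),cv2.resize(t,(170,300),interpolation=2)]))
E
```

```text
10.2 [0.42224947 0.33106533 0.07631333] [ 1.03112255e-01  9.94669662e-01 -3.15199608e-04 -1.62413805e-04] [ 1.45181111  2.44993275 -0.57761722]
```

View pics/c3.png

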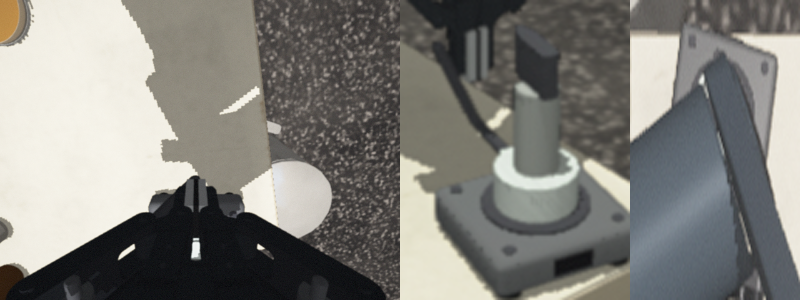

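The scene crop shows the key already past upright, leaning right from about (490,140) to (438,45), and the fin still aligned. I'll push on to the stop in small steps.

step_arm --commands '[0,-0.001,0,0,0,0,0,-0.002,0,0,0,0,0,-0.003,0,0,0,0,0,-0.004,0,0,0,0,0,-0.005,0,0,0,0,0,-0.006,0,0,0,0,0,-0.006,0,0,0,0,0,-0.006,0,0,0,0,0,-0.006,0,0,0,0,0,-0.006,0,0,0,0]'

```text
t: 11.35
tcp_pos: [0.4211, 0.3254, 0.0763]
tool_rot: [0.103, 0.995, -0.0, -0.0]
force: [1.1, 2.2, 0.7]
finger_gap: 0.001
gripper_force: 1.0
```

step_arm --commands '[0,-0.001,0,0,0,0,0,-0.002,0,0,0,0,0,-0.003,0,0,0,0,0,-0.004,0,0,0,0,0,-0.005,0,0,0,0,0,-0.005,0,0,0,0,0,-0.005,0,0,0,0,0,-0.005,0,0,0,0,0,-0.005,0,0,0,0,0,-0.005,0,0,0,0]'

```text
t: 12.35
tcp_pos: [0.42, 0.3205, 0.0763]
tool_rot: [0.103, 0.995, -0.0, -0.0]
force: [0.6, 2.6, 0.1]
finger_gap: -0.0
gripper_force: 0.9
```

step_arm --commands '[0,-0.001,0,0,0,0,0,-0.002,0,0,0,0,0,-0.003,0,0,0,0,0,-0.004,0,0,0,0,0,-0.004,0,0,0,0,0,-0.004,0,0,0,0,0,-0.004,0,0,0,0,0,-0.004,0,0,0,0,0,-0.004,0,0,0,0,0,-0.004,0,0,0,0]'

```text
t: 13.35
tcp_pos: [0.42, 0.318, 0.0767]
tool_rot: [0.104, 0.995, 0.001, 0.001]
force: [1.2, 7.3, 0.8]
finger_gap: -0.007
gripper_force: 2.9
```

The force has risen to 7 N, so the key looks to be at its stop. I'll back off to the left, lift away and look.

step_arm --commands '[0,0.004,0,0,0,0,0,0.012,0,0,0,0,0,0.022,0,0,0,0,0,0.034,0,0,0,0,0,0.046,0,0,0,0,0,0.058,0,0,0,0,0,0.068,-0.01,0,0,0,0,0.074,-0.025,0,0,0,0,0.076,-0.045,0,0,0,0,0.076,-0.065,0,0,0]'

```text
t: 14.35
tcp_pos: [0.4348, 0.3922, 0.1417]
tool_rot: [0.103, 0.995, -0.0, -0.0]
force: [-0.1, -0.5, -0.2]
finger_gap: 0.0
gripper_force: 0.0
```

step_arm --commands '[-0.01,0,-0.02,0,0,0,-0.03,0,-0.04,0,0,0,-0.05,-0.01,-0.06,0,0,0,-0.07,-0.03,-0.08,0,0,0,-0.08,-0.05,-0.09,0,0,0,-0.086,-0.065,-0.09,0,0,0,-0.086,-0.075,-0.09,0,0,0,-0.086,-0.075,-0.09,0,0,0,-0.086,-0.075,-0.09,0,0,0,-0.086,-0.075,-0.09,0,0,0]'

```text
t: 15.35
tcp_pos: [0.503, 0.3008, 0.2307]
tool_rot: [0.103, 0.995, -0.0, -0.001]
force: [1.0, -0.4, 0.1]
finger_gap: 0.002
gripper_force: 0.0
```

```bash
python3 - <<'E'
from h import *;wrist('w4')
from station import manip
import cv2
s=manip.snapshot('scene')['pixels'][195:325,295:395]
cv2.imwrite('pics/c4.png',np.hstack([cv2.imread('pics/w4.png')[0:330,100:550],cv2.resize(s,(254,330),interpolation=2)]))
E
```

```text
15.35 [0.50304223 0.30079733 0.23070313] [ 1.02696374e-01  9.94712594e-01 -6.52667532e-05 -5.52931401e-04] [ 0.99650038 -0.43639807  0.13956239]
```

View pics/c4.png

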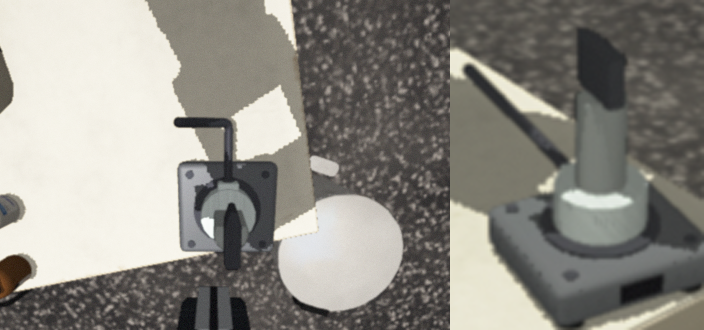

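The key now leans right, with its elbow at wrist-image pixel (330,121) and its free end at (277,123). I'll measure its angle, and the fin's from (333,205) to (333,268).

```bash
python3 - <<'E'
from h import *
p=pickle.load(open('w4.pkl','rb'))
for a in(.4,.5,.6,.65,.7):
  E=cast(p,(330,121),.045);K=cast(p,(277,123),.045+.07*np.cos(a));print(a,np.linalg.norm((K-E)[:2]),.07*np.sin(a))
T=cast(p,(333,205),.142);B=cast(p,(333,268),.142);v=T-B;A=np.array([.5065,.312,0]);w=(E-A)
print('fin',np.degrees(np.arctan2(v[1],v[0])),'screw',np.degrees(np.arctan2(w[1],w[0])),np.linalg.norm(v))
E
```

```text
0.4 0.041306750506684566 0.02725928396160554
0.5 0.0416030361918071 0.033559787702294216
0.6 0.04195910935665379 0.03952497313765248
0.65 0.04215848211039928 0.042363048401522774
0.7 0.04237142916567949 0.045095238106638375
fin 169.16299701931186 screw 165.41496398214082 0.04627275230132477
```

```bash
python3 -c "
from station import manip;print(manip.sign_off())"
```

```text
the job is handed in; nothing more can be done
None
```

The job is handed in at about 15 s of the 48 s allowed: by my camera measurements the flat faces the screw to within about 4°, the key is at its stop (about 0.65 rad), and the arm is clear of both; the judge's verdict wasn't shown.

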